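# Pry up the carving stand and chock it on a packing block

## Robot

A 7-joint arm with a two-finger parallel gripper is mounted at the origin on the work surface. World frame = base frame: x ahead of the robot, y to its left, z up, the work surface at z = 0. Lengths are in mm, angles in rad, forces in N, time in s.
With the tool pointing down it reaches from about 425 to 825 mm from the base axis. Payload 3.6 kg.
Tool frame: the origin (TCP) lies midway between the tips of the shut fingers; the grasp point (between the pads) lies 19 mm behind it; z points along the fingers, y is the line along which they close (so a half turn about z gives the same grasp; the last joint's range is limited). The gripper opens to 85 mm and grips with 20 to 120 N. Pads are 22 mm wide; open, the fingers measure 114 mm over their backs; the gripper's body (76 mm by 85 mm) begins 54 mm behind the grasp point. The pads swing forward as they close: fully open they stand 13 mm farther back than shut.
Start: joints at [1.145, 0.615, -0.013, 1.423, 0.008, 1.103, -0.04], TCP at [252.412, -598.956, 202.897] pointing down, gripper open.
Joint ranges: [-3.12, 3.12], [-0.3, 2.06], [-1.34, 1.32], [0.26, 2.42], [-1.36, 4.5], [0.01, 1.98], [-2.84, 2.84]. Speed limits (rad/s): [2.79, 2.79, 3.14, 3.14, 3.14, 3.14, 3.14].

## Interface

Orientations are given as a rotation vector (axis times angle).
In Python, from rig import r, jaws, solver, get_obs, optics, hand_in gives the robot as it stands. Calls block until the motion is done:
- r.goto(position, orientation): joint-space move of the TCP to a pose.
- r.move_linear(position, attitude=None, speed=150, threshold=None): straight line of the TCP; attitude=None keeps the orientation; speed is the mean speed in mm/s. With threshold (N) it stops when the force on the tool has changed by that much, and returns True; else False.
- r.movej(angles): joint-space move.
- jaws.set_gripper(opening): finger opening in mm; the grip force is fixed at half the most; returns when the fingers have stopped.
- r.wait(seconds).
- solver.ik(position, orientation): joint angles nearest the present ones, or None.
- get_obs(): the state.
- optics.camera(name): name is "scene" or "side" or "wrist"; returns the picture (400x640x3 uint8, red, green, blue); there is no depth.
- optics.calibration(name): a dict with "fx", "fy", "cx", "cy" (pixels), "k1" (the pictures are not rectified: a ray, as slopes to the right and down, at radius r is drawn at 1 + k1 r^2 times it, then the intrinsics apply), "pose" (4x4, takes a point from camera to world coordinates). Camera axes: x right, y up, looking along -z (the intrinsics and any distortion apply to the point x, -y, -z); pixel columns grow to the right and rows downward; lengths in mm; the calibration is good to about 2 mm. A picture is of the moment at which its call begins: read the wrist's pose just before it. calibration takes no time and is no camera call; for the wrist camera it gives the pose at the moment of the call.
A pose or a line that the arm cannot do raises r.IKError and nothing moves.
- hand_in(): hands the job in; it is judged then, once.
The state is a dict: "time": time; "joints": joint angles; "joint_vel": joint speeds; "effort": joint torques, N m; "tool_pos": TCP position; "ee_rot": TCP orientation; "wrist_force": force on the tool from outside, world axes, zero at the start; "moment": the same for the moment, N m; "width": finger opening in mm; "grasp_force": force on a finger pad.
Only numpy, scipy, OpenCV 4.12 (cv2) and the standard library are available. Lean on these libraries where they do the work, as an engineer would, in place of code of your own. Each camera call takes 0.05 s, during which the arm holds its last target. There are 200 camera calls.

## Task

Chock up the heavy carving stand so that it can be swept under: push the pry bar's handle down over the fulcrum to lift the stand's edge, and park the bar under the hold-down catch, letting go of it. Slide the thick packing block in from the front under the raised edge, just inside that edge and lying along it, until its end is flush with the plate's front edge; then take the bar out from under the catch and let it up, still lying over the fulcrum, so that the stand rests on the packing. Lift the stand with the bar only, do not shove it about, and leave the other tools and pieces where they lie.

Things in the scene. Friction and masses are not known exactly. Their poses are not given: they have to be found in the camera images.
- stand: Carving stand, 5 kg, loose: iron plate 180 (x) x 200 (y) x 20 mm, underside 30 mm above the bench on feet (rail under the +y edge, on which it tips; two feet at y -25); above it a wooden board 220 x 180 mm, underside at 125 mm, overhanging the front by 20 mm, and a hat block up to 245 mm. Origin on the bench under the plate's centre; x from front (robot's side) to back; the bar lifts its -y edge.
- stand_edge (a point): Middle of the lower -y edge of the stand's plate (the edge the bar lifts); 30 mm above the bench at the start, about 55 mm with the bar held under the catch.
- stand_corner (a point): Front end of that same lower edge: corner of the plate (x -90, y -100, z 30 mm in the stand's frame). The packing block goes in from the front just beside it, on its +y side.
- bar: Pry bar, 0.42 kg, loose: flat steel 20 mm wide, 8 thick, to 315 mm from the tip, then a round wooden handle, 28 mm across, to 425 mm. Origin: tip end; x to the handle, y across, z its upper face. It starts over the fulcrum, tip 20 mm under the stand's -y edge at stand x +30, square to the edge, handle raised 27 degrees, and stays there by its own weight. It turns on the rod 90 mm from the tip.
- bar_grip (a point): Point on the bar's axis in the middle of the wooden handle, 375 mm from the tip; about 180 mm above the bench at the start, 55 mm when the bar is level. Some 7 N down here lifts the stand's edge.
- bar_neck (a point): Point on the bar's axis 285 mm from the tip, on the flat steel: the part that goes under the catch.
- fulcrum: Fulcrum, fixed: dark wood block 70 x 50 x 35 mm with a 16 mm round steel rod on top (rod's top 50 mm above the bench) and two iron cheeks, up to 76 mm high, 30 mm apart, that keep the bar from slipping sideways. Origin: on the bench under its centre; rod along x, bar across it along y.
- catch: Hold-down catch, fixed: iron post 82 mm high at x -36 to -24 mm with an arm 20 mm wide (y) reaching to x +21, open to +x (away from the robot). Arm's underside 70 mm above the bench; its end (x 16 to 21) bends down to 66 mm. Origin: on the bench below the middle of the hooked bar; x as the stand's at the start. The bar's neck starts raised, about 42 mm to the +x side.
- catch_mouth (a point): Underside of the catch's arm, over the middle of the hooked bar, 70 mm above the bench. To hook the bar: press it level (upper face below 62 mm), swing it to the catch's -x until its neck is below this point, then let it up.
- packing: Packing block: plain pale wood, 80 (x) x 42 (y) x 42 (z) mm, 0.11 kg, loose. Origin: centre of its underside. It fits under the stand's plate only when the edge is raised. Home: origin at about x -50, y -75 mm in the stand's frame, long side along the stand's x, so its end is flush with the plate's front edge and its side just inside the -y edge.
- strip: Bystander: a thinner pale wooden strip, 90 x 40 x 16 mm, not the packing block. Origin: centre of its underside.
- gouge: Bystander: carving gouge, 245 mm, wooden handle. Origin at the ferrule, x to the blade.
- rasp: Bystander: wood rasp, 355 mm, wooden handle. Origin at the ferrule, x to the blade.
- mallet: Bystander: carver's mallet, dark wooden head 72 mm across, 120 mm long, handle to -x. Origin under its head.
- tin: Bystander: closed tin, 70 mm across, 90 mm high. Origin: centre of its underside.
- screwdriver: Bystander: screwdriver with an orange handle. Lies along x.
- stone: Bystander: grey honing stone, 100 x 45 x 20 mm. Origin: centre of its underside.
Not all that is in view belongs to the job. There is more than one size of the packing; the one meant has the size given above.

How it is judged (in metres and radians):
On the way, in this order (a step that is already met when the one before it is completed fails the run):
1. the bar, let go by the robot, is held down by the catch and holds the stand's edge up (contact force between bar and catch above 1 N and height (world z) of stand_edge above 0.048 m and contact force between the fingers and bar below 0.1 N and contact force between packing and stand below 0.1 N), for 0.2 s.
2. the packing block is home under the raised edge while the bar is still under the catch (contact force between bar and catch above 1 N and height (world z) of stand_edge above 0.048 m and x of packing in the frame of stand between -0.066 and -0.032 m and y of packing in the frame of stand between -0.1 and -0.05 m and angle between the x axis of packing and the x axis of stand, either way round below 0.3 rad and angle between packing's own z axis and vertical below 0.1 rad), for 0.2 s.
At the end, for the whole second after the job is handed in: Packing flat and home under the plate (end within 15 mm of flush with the front, middle up to 50 mm inside the -y edge, along it within 0.3 rad), carrying the stand with over 4 N, edge raised 8 mm or more; bar clear of the catch, neck over 72 mm high; all at rest (x of packing in the frame of stand between -0.066 and -0.032 m and y of packing in the frame of stand between -0.1 and -0.05 m and angle between the x axis of packing and the x axis of stand, either way round below 0.3 rad and angle between packing's own z axis and vertical below 0.1 rad and contact force between packing and stand above 4 N and contact force between bar and catch below 0.1 N and height (world z) of stand_edge above 0.038 m and height (world z) of bar_neck above 0.072 m and linear speed of each of stand, packing below 0.02 m/s and linear speed of bar below 0.05 m/s); the robot touches nothing.
It fails at once if a bystander is moved more than 30 mm (distance of any of strip, gouge, rasp, mallet, tin, screwdriver, stone from where it was at the start of the episode above 0.03 m).
It fails at once if the stand is shoved more than 40 mm out of place (distance of stand from where it was at the start of the episode above 0.04 m).
It fails at once if the robot lifts or shoves the stand itself, with more than 25 N (contact force between any of the fingers, the arm and stand above 25 N).
It also fails if it takes over 72 s, if anything falls off the work surface, if the arm or the gripper's body presses on something with over 40 N, if the wrist force passes 120 N, or if a joint passes its speed limit or range.

## Working session

There is one attempt and no reset: what is moved stays moved. The work goes in short steps, each a Python script; the robot and the scene stay as the last script left them, time stands still between calls to the robot, and variables do not carry over. Pictures are saved under pics/ and viewed, at most 10 in all, crops included, and the job is handed in when it is done.

```bash
ls; mkdir -p pics
python3 - <<'E'
from rig import r,jaws,solver,get_obs,optics
import cv2,numpy as np
for n in ("scene","side"):
    im=optics.camera(n); cv2.imwrite(f"pics/{n}0.png",im[:,:,::-1]); c=optics.calibration(n); print(n,{k:np.round(v,3).tolist() for k,v in c.items()})
o=get_obs(); print(o)
E
```

```text
pics
scene {'fx': 380.578, 'fy': 380.578, 'cx': 318.616, 'cy': 196.468, 'k1': -0.044, 'pose': [[0.275, -0.561, 0.781, 1369.201], [0.961, 0.175, -0.213, -247.363], [-0.017, 0.809, 0.588, 746.839], [0.0, 0.0, 0.0, 1.0]]}
side {'fx': 503.698, 'fy': 503.698, 'cx': 314.125, 'cy': 201.429, 'k1': -0.074, 'pose': [[-0.969, 0.191, -0.159, 268.399], [-0.249, -0.723, 0.645, 1087.618], [0.008, 0.664, 0.747, 1400.735], [0.0, 0.0, 0.0, 1.0]]}
{'time': 0.1, 'joints': array([ 1.14551871,  0.61582415, -0.01266774,  1.42474735,  0.00808676,
        1.10338766, -0.04035833]), 'joint_vel': array([-0.00058342, -0.00172867,  0.00081885, -0.00588442,  0.00048502,
        0.00133467,  0.00112901]), 'effort': array([ 2.70527235e-03, -4.70382249e+01,  2.61162557e-01, -1.71570146e+01,
        1.01856049e-02,  5.87988106e-03, -1.21783407e-05]), 'tool_pos': array([ 252.13779021, -598.28790921,  201.84994818]), 'ee_rot': array([-3.07707727e+00, -6.22025839e-01,  7.01130710e-04]), 'wrist_force': array([ 0.12179953, -0.13415437,  0.36631125]), 'moment': array([ 0.03711005, -0.07012788, -0.01148669]), 'grasp_force': 0.0, 'width': 85.74836542035514}
```

View pics/scene0.png

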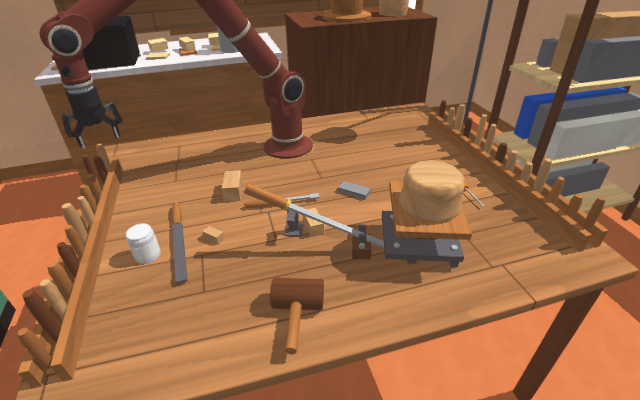

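View pics/side0.png

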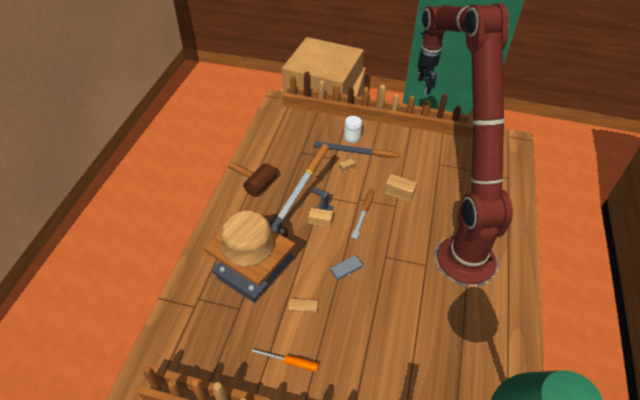

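The scene view shows the stand (425,215), the bar from (265,195) to (380,243), the catch (297,215) and the mallet, tin and rasp. The side view shows pale blocks at (402,187), (320,216), (347,165) and (303,305). I'll measure these with rays and view an enlarged crop.

```bash
cat > h.py <<'E'
import cv2,numpy as np
from rig import r,jaws,solver,get_obs,optics
from scipy.spatial.transform import Rotation as R
def KD(c): return np.array([[c["fx"],0,c["cx"]],[0,c["fy"],c["cy"]],[0,0,1.]]),np.array([c["k1"],0,0,0,0.])
def ray(c,uv):
    K,D=KD(c); p=cv2.undistortPoints(np.array(uv,float).reshape(-1,1,2),K,D).reshape(-1,2)
    P=np.array(c["pose"]); d=np.c_[p[:,0],-p[:,1],-np.ones(len(p))]@P[:3,:3].T
    return P[:3,3],d
def plane(c,uv,z):
    o,d=ray(c,uv); return o+d*((z-o[2])/d[:,2])[:,None]
def proj(c,X):
    K,D=KD(c); P=np.array(c["pose"]); q=(np.array(X,float).reshape(-1,3)-P[:3,3])@P[:3,:3]
    q=q*[1,-1,-1]; return cv2.projectPoints(q,np.zeros(3),np.zeros(3),K,D)[0].reshape(-1,2)
def tri(c1,uv1,c2,uv2):
    (o1,d1),(o2,d2)=ray(c1,[uv1]),ray(c2,[uv2]); d1,d2=d1[0],d2[0]
    s=np.linalg.lstsq(np.c_[d1,-d2],o2-o1,rcond=None)[0]; a,b=o1+s[0]*d1,o2+s[1]*d2
    return (a+b)/2,np.linalg.norm(a-b)
E
python3 - <<'E'
from h import *
s=cv2.imread("pics/side0.png"); f=cv2.imread("pics/scene0.png")
a=cv2.resize(s[135:315,195:425],None,fx=3.4,fy=3.4,interpolation=cv2.INTER_CUBIC)[:590]
b=cv2.resize(f[160:290,200:480],None,fx=2.8,fy=2.8,interpolation=cv2.INTER_CUBIC)
cv2.imwrite("pics/sidez.png",a); cv2.imwrite("pics/scenez.png",b); print(a.shape,b.shape)
cs,cf=optics.calibration("side"),optics.calibration("scene")
for p in [(402,187),(347,165),(320,216),(303,305),(347,267),(353,130),(262,180)]: print(p,plane(cs,[p],20).round(0))
for p in [(232,185),(212,235),(315,225),(353,190)]: print(p,plane(cf,[p],20).round(0))
E
```

```text
(590, 782, 3) (364, 784, 3)
(402, 187) [[ 260. -259.   20.]]
(347, 165) [[ 486. -322.   20.]]
(320, 216) [[525. -41.  20.]]
(303, 305) [[489. 322.  20.]]
(347, 267) [[386. 149.  20.]]
(353, 130) [[ 505. -535.   20.]]
(262, 180) [[ 782. -159.   20.]]
(232, 185) [[ 251. -249.   20.]]
(212, 235) [[ 494. -330.   20.]]
(315, 225) [[538. -34.  20.]]
(353, 190) [[402. 135.  20.]]
```

View pics/sidez.png

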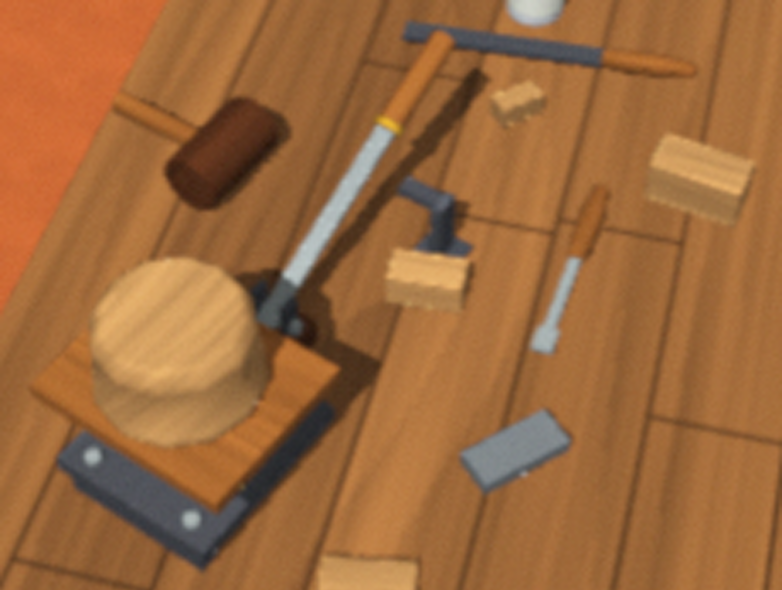

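View pics/scenez.png

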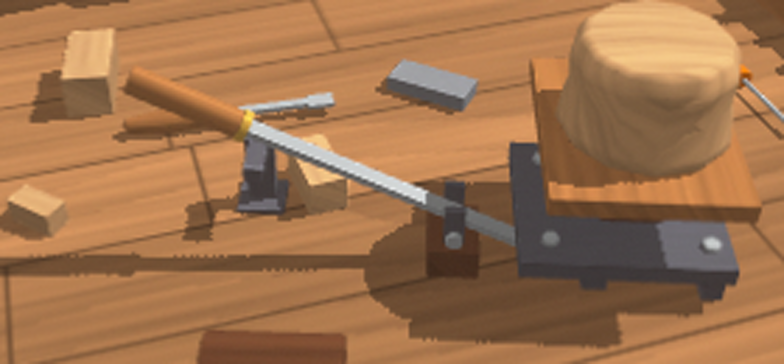

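The crops show the catch (scene crop 262,180) and pale blocks at side crop (700,178), (428,278) and (517,103), plus the strip below. The plate's back and front -y corners are at scene crop (520,268) and (512,143). Next I'll compute sizes and poses from the corners.

Run:
```python
from h import *
cs,cf=optics.calibration("side"),optics.calibration("scene")
S=lambda L:[(195+u/3.4-.5+.15,135+v/3.4-.35) for u,v in L]
F=lambda L:[(200+u/2.8-.3,160+v/2.8-.3) for u,v in L]
def sh(n,P): print(n,P[:,:2].round(0).tolist(),"edges",[round(float(np.linalg.norm(P[i]-P[i-1]))) for i in range(len(P))])
for h in (16,30,42):
  print(h); sh("A",plane(cs,S([(667,135),(753,160),(742,198),(650,172)]),h)); sh("C",plane(cs,S([(390,248),(472,255),(467,283),(386,276)]),h))
  sh("Af",plane(cf,F([(67,30),(116,28),(111,80),(62,80)]),h))
sh("Abot",plane(cs,S([(650,195),(735,222)]),0)); sh("Cbot",plane(cs,S([(385,300),(463,310)]),0))
sh("plate scene z50",plane(cf,F([(512,143),(520,268),(738,268)]),50))
sh("plate side z50",plane(cs,S([(62,462),(205,552),(335,405)]),50))
sh("plate side z30",plane(cs,S([(62,467),(205,567)]),30))
sh("catch base",plane(cf,F([(240,208),(285,210),(290,183)]),0))
print("catch arm tip side z82",plane(cs,S([(402,181),(455,200)]),82).round(0))
print("fulc base scene z0",plane(cf,F([(428,275),(478,275)]),0).round(0), "cheek top z76",plane(cf,F([(447,182),(462,182)]),76).round(0),plane(cs,S([(265,278)]),76).round(0))
for n,a,b in [("ferrule",(389,124),(248,124)),("handle end",(440,36),(130,78))]:
  print(n,tri(cs,S([a])[0],cf,F([b])[0]))
hsv=cv2.cvtColor(cv2.imread("pics/side0.png"),cv2.COLOR_BGR2HSV)
```

```text
16
A [[311.0, -319.0], [211.0, -305.0], [216.0, -243.0], [321.0, -256.0]] edges [63, 101, 62, 106]
C [[573.0, -74.0], [486.0, -86.0], [482.0, -47.0], [567.0, -35.0]] edges [39, 88, 39, 86]
Af [[140.0, -269.0], [155.0, -207.0], [273.0, -227.0], [255.0, -284.0]] edges [116, 64, 120, 60]
30
A [[311.0, -305.0], [211.0, -291.0], [216.0, -230.0], [320.0, -243.0]] edges [63, 100, 61, 105]
C [[570.0, -62.0], [484.0, -74.0], [480.0, -36.0], [564.0, -23.0]] edges [39, 87, 39, 85]
Af [[164.0, -269.0], [178.0, -208.0], [294.0, -227.0], [276.0, -284.0]] edges [114, 63, 118, 59]
42
A [[310.0, -293.0], [212.0, -279.0], [217.0, -218.0], [320.0, -231.0]] edges [62, 99, 61, 104]
C [[567.0, -52.0], [482.0, -64.0], [478.0, -26.0], [561.0, -14.0]] edges [39, 86, 39, 84]
Af [[184.0, -269.0], [198.0, -209.0], [312.0, -228.0], [295.0, -283.0]] edges [112, 62, 116, 58]
Abot [[316.0, -237.0], [218.0, -221.0]] edges [99, 99]
Cbot [[563.0, -15.0], [480.0, -23.0]] edges [83, 83]
plate scene z50 [[569.0, 166.0], [742.0, 98.0], [801.0, 288.0]] edges [262, 186, 199]
plate side z50 [[796.0, 292.0], [635.0, 350.0], [566.0, 163.0]] edges [264, 172, 199]
plate side z30 [[802.0, 286.0], [635.0, 354.0]] edges [180, 180]
catch base [[529.0, -122.0], [546.0, -77.0], [505.0, -62.0]] edges [65, 48, 44]
catch arm tip side z82 [[ 570. -112.   82.]
 [ 510. -100.   82.]]
fulc base scene z0 [[679.  33.   0.]
 [693.  80.   0.]] cheek top z76 [[636.  65.  76.]
 [641.  79.  76.]] [[671.  48.  76.]]
ferrule (array([ 587.45011378, -118.07020435,  154.04678293]), np.float64(4.677545652147609))
handle end (array([ 555.70464894, -214.41813252,  202.22352491]), np.float64(2.1565756164267293))
```

Block C measures about 84 x 39 mm at height 42, so it is the packing, centred near (522,-39). Block A at about 100 x 61 mm is a decoy. The stand's yaw is about -19.5° with its centre near (686,226), and the bar grip is near (571,-172,180), which matches the expected 180 mm height. I'll move over the bar and look with the wrist camera.

```bash
cat >> h.py <<'E'
YAW=np.radians(-19.3); C=np.array([686,226,0.])
def ex(a=YAW): return np.array([np.cos(a),np.sin(a),0])
def ey(a=YAW): return np.array([-np.sin(a),np.cos(a),0])
def W(x,y,z): return C+x*ex()+y*ey()+[0,0,z]
def att(yaxis,z):
    """rotvec with tool y along yaxis (either sign, nearest to present last joint by ik), z given"""
    z=np.array(z,float)/np.linalg.norm(z); y=yaxis-z*np.dot(yaxis,z); y/=np.linalg.norm(y)
    return R.from_matrix(np.c_[np.cross(y,z),y,z]).as_rotvec()
def best(pos,yaxis,z):
    c=[]
    for s in (1,-1):
        a=att(s*yaxis,z); q=solver.ik(pos,a)
        if q is not None: c.append((abs(np.array(q)[6]),s,a,np.array(q)))
    return sorted(c,key=lambda t:t[0])
E
python3 - <<'E'
from h import *
o=get_obs(); p=o["tool_pos"].copy()
pos=np.array([571,-172,340.])
for b in best(pos,ex(),[0,0,-1]): print(b[1],b[3].round(2))
b=best(pos,ex(),[0,0,-1])[0]
r.move_linear([p[0],p[1],340]); r.goto(pos,b[2])
c=optics.calibration("wrist"); im=optics.camera("wrist"); cv2.imwrite("pics/w1.png",im[:,:,::-1])
import pickle; pickle.dump(c,open("w1.pkl","wb")); print(get_obs()["time"],get_obs()["tool_pos"])
cs=c; print(proj(c,[[571,-172,180],[556,-105,82],[661,65,50],[522,-39,42]]).round(0))
E
```

```text
1 [ 0.45  0.45 -0.32  1.34  0.14  1.37 -0.21]
-1 [ 0.85  0.64 -1.15  1.33  0.58  1.52  2.56]
3.1417 [ 570.55157437 -174.03237082  339.81654991]
[[317. 171.]
 [286. 105.]
 [322. -69.]
 [245.  63.]]
```

View pics/w1.png

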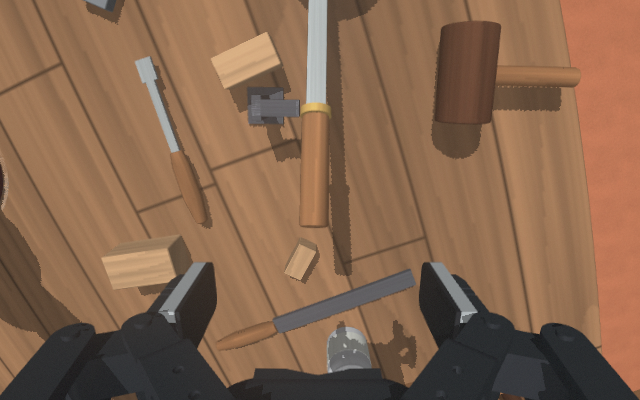

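The wrist view shows the bar running nearly straight down: ferrule at (316,109), handle end at (314,224). The catch arm's tip is at (300,108), with its post near (258,104). The packing's outline is (211,62), (266,33), (280,64), (222,90).

Run:
```python
from h import *; import pickle
c=pickle.load(open("w1.pkl","rb"))
fe=plane(c,[(316,109)],157)[0]; he=plane(c,[(314,224)],207)[0]; st=plane(c,[(317,20)],110)[0]
print("ferrule",fe,"end",he,"steel",st, "yaw deg",np.degrees(np.arctan2((fe-he)[0],(fe-he)[1])), np.degrees(np.arctan2((st-he)[0],(st-he)[1])))
tip=plane(c,[(300,100),(300,116),(262,96),(262,114)],82); print("arm",tip.round(1).tolist())
for t in tip: d=t-C; print((d@ex()).round(1),(d@ey()).round(1))
for n,p in (("fe",fe),("he",he),("st",st)): d=p-C; print(n,(d@ex()).round(1),(d@ey()).round(1))
P=plane(c,[(211,62),(266,33),(280,58),(222,88)],42); print("pack42",P.round(0).tolist(),[np.linalg.norm(P[i]-P[i-1]).round(0) for i in range(4)],P.mean(0))
im=cv2.imread("pics/w1.png"); cv2.imwrite("pics/w1z.png",cv2.resize(im[20:130,190:350],None,fx=5,fy=5,interpolation=cv2.INTER_CUBIC))
```

```text
ferrule [ 588.66319074 -118.28503168  157.        ] end [ 553.36844159 -212.86075909  207.        ] steel [619.29975823 -34.43310142 110.        ] yaw deg 20.46508916849485 20.279920388504785
arm [[572.9, -105.2, 82.0], [566.5, -122.6, 82.0], [532.4, -85.9, 82.0], [524.7, -105.2, 82.0]]
2.8 -350.0
2.5 -368.5
-41.9 -345.1
-42.8 -365.9
fe 21.9 -357.1
he 19.9 -458.0
st 23.1 -267.8
pack42 [[481.0, -23.0, 42.0], [559.0, -15.0, 42.0], [565.0, -49.0, 42.0], [482.0, -57.0, 42.0]] [np.float64(34.0), np.float64(78.0), np.float64(34.0), np.float64(84.0)] [521.78255469 -36.22527508  42.        ]
```

View pics/w1z.png

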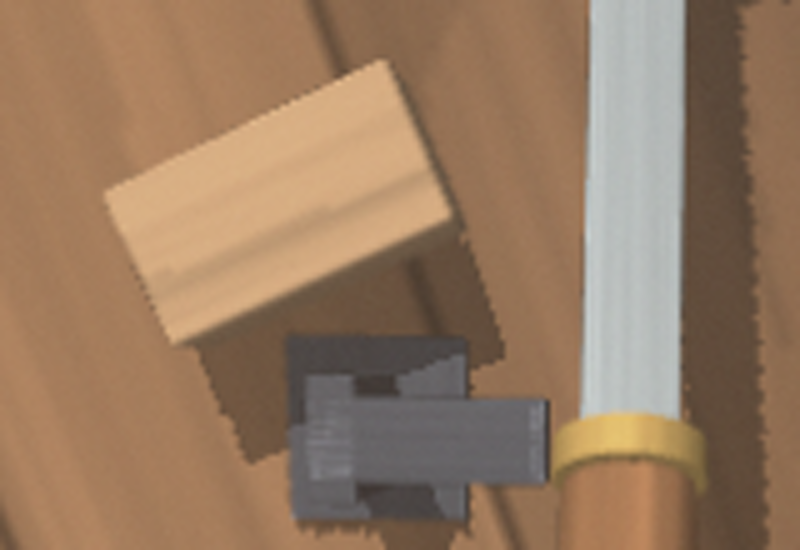

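Packing confirmed at about (522,-36). With a yaw of -20.3° the bar lands at stand x ≈ 29 (expected 30). The catch origin is at stand (-11,-359), 40 mm to the -x side, as stated. Next I'll grasp the handle and lever it down.

```bash
sed -i 's/^YAW=.*/YAW=np.radians(-20.3); C=np.array([685,226,0.])/' h.py
cat >> h.py <<'E'
def grip(th,psi,off=0.,rad=285.):
    """TCP pose for holding the handle: bar raised th, swung psi (deg) to -x; off = mm backed off along the normal"""
    t,p=np.radians([th,psi]); h=-ey()*np.cos(p)-ex()*np.sin(p); n=-h*np.sin(t)+[0,0,np.cos(t)]
    g=W(30,-160,54)+rad*(h*np.cos(t)+np.array([0,0,np.sin(t)]))
    return g+(off-19)*n, att(ex()*np.cos(p)-ey()*np.sin(p),-n)
def st(tag):
    o=get_obs(); print(tag,round(o["time"],2),o["tool_pos"].round(1),"F",o["wrist_force"].round(1),"w",round(o["width"],1),"g",round(o["grasp_force"],1))
E
python3 - <<'E'
from h import *
p,a=grip(26.5,0,100); print(p,R.from_rotvec(a).as_matrix()[:,1]); r.goto(p,a)
p,a=grip(26.5,0,0); hit=r.move_linear(p,a,speed=100,threshold=12); st(f"at handle {hit}")
if not hit:
    jaws.set_gripper(0); st("closed")
    if 20<get_obs()["width"]<34:
        for th in (22,17,12,8,4,1.5,-.5):
            p,a=grip(th,0); r.move_linear(p,a,speed=60); st(th)
E
```

```text
[ 581.67779882 -139.78757073  253.65606003] [ 9.37888935e-01 -3.46935652e-01 -2.49800181e-16]
at handle False 4.8 [ 566.9 -181.2  164.8] F [0.2 1.  0.3] w 85.6 g 0.0
closed 5.57 [ 566.3 -181.4  164.3] F [-0.2  0.3  0.5] w 0.1 g 0.7
```

Run:
```python
from h import *
w=optics.camera("wrist"); f=optics.camera("scene"); s=optics.camera("side")
rs=lambda i,x0,x1,y0,y1,k:cv2.resize(i[y0:y1,x0:x1,::-1],None,fx=k,fy=k)
a=rs(w,0,640,0,400,.625); b=rs(f,200,360,130,255,2.5); c=rs(s,260,420,90,215,2.5)
im=np.zeros((570,800,3),np.uint8); im[:250,:400]=a; im[:312,400:]=b[:312]; im[255:255+312,:400]=c[:312]; cv2.imwrite("pics/m1.png",im)
cc=optics.calibration("side"); print(proj(cc,[get_obs()["tool_pos"]]))
```

```text
[[318.92615154 158.47079681]]
```

View pics/m1.png

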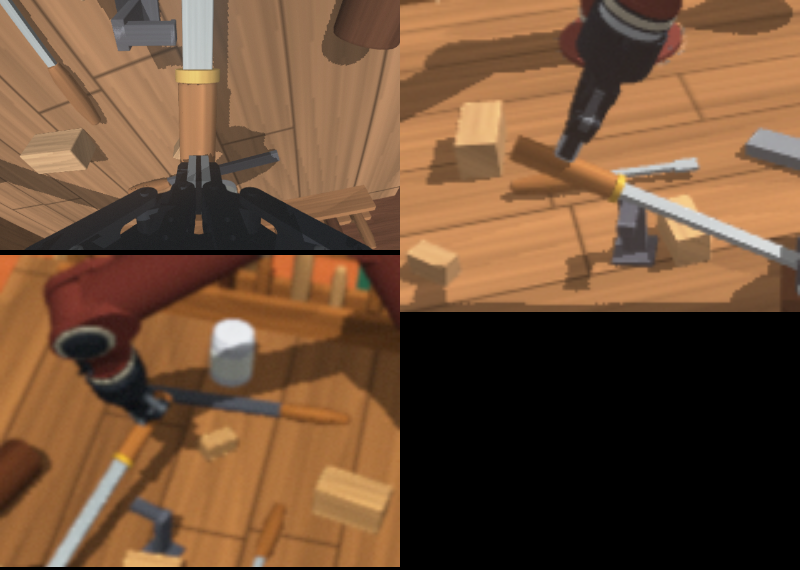

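The fingers shut at (570,155) in the scene crop, on or above the handle, while the bar itself is unmoved. I'll check where the TCP and the handle axis project.

Run:
```python
from h import *
o=get_obs(); t=o["tool_pos"]; m=R.from_rotvec(o["ee_rot"]).as_matrix(); print(m.round(2))
cf=optics.calibration("scene"); cs=optics.calibration("side"); cw=optics.calibration("wrist")
g=t-19*m[:,2]
for n,x in (("tcp",t),("grasp",g),("fe",[588,-118,155]),("he",[554,-213.5,204.5])):
    a,b,c=[proj(k,[x])[0] for k in (cf,cs,cw)]
    print(n,"scenecrop",((a-[200,130])*2.5+[400,0]).round(0),"sidecrop",((b-[260,90])*2.5+[0,255]).round(0),"wristcrop",(c*.625).round(0))
```

```text
[[ 0.31  0.94 -0.15]
 [ 0.84 -0.35 -0.42]
 [-0.45  0.   -0.9 ]]
tcp scenecrop [554. 175.] sidecrop [147. 426.] wristcrop [198. 150.]
grasp scenecrop [560. 162.] sidecrop [144. 421.] wristcrop [198. 159.]
fe scenecrop [619. 183.] sidecrop [121. 459.] wristcrop [196.  73.]
he scenecrop [517. 142.] sidecrop [162. 392.] wristcrop [198. 214.]
```

Run:
```python
from h import *
p,a=grip(26.5,0,-10); print(r.move_linear(p,a,speed=20,threshold=3)); st("probe")
p,a=grip(26.5,0,30); r.move_linear(p,a,speed=80); st("back")
p,a=grip(26.5,0,-15); print(r.move_linear(p,a,speed=40,threshold=3)); st("probe closed again")
```

```text
False
probe 6.37 [ 564.6 -186.   155.3] F [-0.9  1.   2.5] w 0.0 g 1.5
back 7.02 [ 570.5 -169.3  190.8] F [-0.1  0.6 -0.5] w 0.0 g 0.0
True
probe closed again 7.85 [ 564.7 -184.3  159. ] F [-0.1  0.1  3.8] w 0.1 g 1.4
```

Run:
```python
from h import *
cf=optics.calibration("scene"); cs=optics.calibration("side")
t=np.array([252.1,-598.3,201.8]); 
for k in (0,13,40): print(k,proj(cs,[t+[0,0,k]]).round(0),proj(cf,[t+[0,0,k]]).round(0))
p,a=grip(26.5,0,30); r.move_linear(p,a,speed=80); jaws.set_gripper(85)
p,a=grip(24,0,-10); print(r.move_linear(p,a,speed=60,threshold=4)); st("open, deeper")
f=optics.camera("scene"); s=optics.camera("side"); w=optics.camera("wrist")
rs=lambda i,x0,x1,y0,y1,k:cv2.resize(i[y0:y1,x0:x1,::-1],None,fx=k,fy=k,interpolation=cv2.INTER_CUBIC)
im=np.zeros((600,800,3),np.uint8); im[:300,:400]=rs(f,220,320,130,205,4); im[:300,400:]=rs(s,270,370,110,185,4); im[300:550,:400]=rs(w,0,640,0,400,.625)
im[300:600,400:]=rs(cv2.imread("pics/scene0.png")[:,:,::-1],50,150,75,150,4); cv2.imwrite("pics/m2.png",im)
o=get_obs(); t=o["tool_pos"]; m=R.from_rotvec(o["ee_rot"]).as_matrix()
for k in (0,19): x=t-k*m[:,2]; print(k,((proj(cf,[x])-[220,130])*4).round(0),((proj(cs,[x])-[270,110])*4+[400,0]).round(0))
```

```text
0 [[422.  96.]] [[106. 155.]]
13 [[422.  93.]] [[104. 151.]]
40 [[423.  87.]] [[101. 143.]]
False
open, deeper 10.25 [ 563.7 -189.3  143.7] F [ 0.8  0.5 -0.8] w 85.0 g 0.0
0 [[157. 305.]] [[600. 205.]]
19 [[166. 284.]] [[596. 196.]]
```

View pics/m2.png

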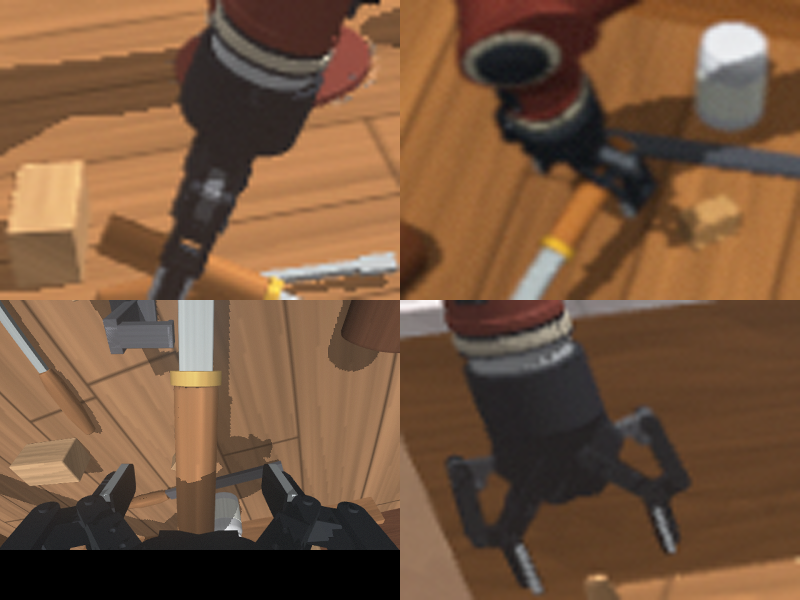

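The fingers now straddle the handle: in the scene crop the finger crosses in front of it at (180,255). I'll close here.

Run:
```python
from h import *
jaws.set_gripper(0); r.wait(.1); st("closed")
```

```text
closed 11.07 [ 563.1 -189.7  143.5] F [-0.2  0.9  0.6] w 25.9 g 59.7
```

```bash
cat >> h.py <<'E'
def swung(p0,a0,dth,psi,piv=None):
    """pose p0,a0 carried rigidly with the bar: pitch down by dth deg about the rod, then swing psi deg to -x"""
    piv=W(30,-160,50) if piv is None else piv
    # handle lies along -ey: pitching down = rotation about +ex; swing to -x = clockwise seen from above
    q=R.from_rotvec([0,0,-np.radians(psi)])*R.from_rotvec(ex()*np.radians(dth))
    return piv+q.apply(p0-piv),(q*R.from_rotvec(a0)).as_rotvec()
E
python3 - <<'E'
from h import *; import pickle
o=get_obs(); p0,a0=o["tool_pos"],o["ee_rot"]; pickle.dump((p0,a0),open("g0.pkl","wb"))
for d in (5,10,15,20,24,27):
    p,a=swung(p0,a0,d,0); r.move_linear(p,a,speed=70); st(d)
c=optics.calibration("side"); im=optics.camera("side"); cv2.imwrite("pics/s3.png",cv2.resize(im[130:290,220:400,::-1],None,fx=3.6,fy=3.6))
E
```

```text
5 11.57 [ 560.8 -196.4  119.8] F [-0.9  0.8  3.2] w 25.9 g 60.2
10 12.08 [ 559.1 -201.1   95.2] F [0.2 0.9 3.2] w 25.7 g 60.1
15 12.59 [ 558.3 -203.7   70.3] F [-0.4  0.8  2.8] w 25.8 g 60.2
20 13.1 [ 558.2 -204.4   45.4] F [-0.3  0.   4.9] w 25.6 g 60.4
24 13.53 [ 558.6 -203.4   25.3] F [0.2 0.2 6. ] w 25.6 g 60.5
27 13.9 [ 559.  -201.9   10.3] F [ 0.4 -0.5  5.3] w 26.1 g 60.5
```

```bash
cat >> h.py <<'E'
def ferrule():
    """triangulate the yellow ferrule (315 mm from the tip) from both fixed cameras"""
    uv=[]
    for n,c0 in (("scene",(289,204)),("side",(309,171))):
        im=optics.camera(n); h=cv2.cvtColor(im,cv2.COLOR_RGB2HSV)
        m=cv2.inRange(h,(20,150,110),(32,255,255)); k,l,s,ce=cv2.connectedComponentsWithStats(m)
        c=[(s[i,4],ce[i].round(1).tolist()) for i in range(1,k) if s[i,4]>=4 and np.hypot(*(ce[i]-c0))<60]; c.sort(reverse=True); print(n,c[:3])
        uv.append(c[0][1] if c else None)
    if None in uv: return None
    X,e=tri(optics.calibration("scene"),uv[0],optics.calibration("side"),uv[1]); d=X-C
    print("ferrule",X.round(1),"miss",round(e,1),"stand x,y",(d@ex()).round(1),(d@ey()).round(1)); return X
E
python3 - <<'E'
from h import *
ferrule()
for n,c0 in (("scene0",0),("side0",0)):
    h=cv2.cvtColor(cv2.imread(f"pics/{n}.png"),cv2.COLOR_BGR2HSV); m=cv2.inRange(h,(20,150,110),(32,255,255)); k,l,s,ce=cv2.connectedComponentsWithStats(m)
    print(n,[(int(s[i,4]),ce[i].round(1).tolist()) for i in range(1,k) if s[i,4]>3])
E
```

```text
scene [(np.int32(14), [280.1, 230.9])]
side [(np.int32(12), [312.2, 185.3])]
ferrule [ 580.5 -143.5   60.5] miss 0.2 stand x,y 30.2 -382.8
scene0 [(19, [287.9, 202.5])]
side0 [(13, [309.0, 171.2])]
```

The ferrule is at z ≈ 60 (top-biased) and y matches the prediction, so the bar is level. Now I'll swing it under the catch.

Run:
```python
from h import *; import pickle
p0,a0=pickle.load(open("g0.pkl","rb"))
for s in (4,8,12):
    p,a=swung(p0,a0,27,s); hit=r.move_linear(p,a,speed=50,threshold=20); st(f"swing {s} {hit}")
    if hit: break
ferrule()
```

```text
swing 4 False 14.6 [ 540.4 -194.1   10. ] F [ 1.  -0.9  4.9] w 25.8 g 60.5
swing 8 False 15.15 [ 522.5 -185.2    9.8] F [ 0.6 -0.4  4.6] w 25.7 g 60.5
swing 12 False 15.7 [ 505.3 -175.     9.7] F [0.7 0.2 4.6] w 25.9 g 60.5
scene []
side []
```

Run:
```python
from h import *; import pickle
p0,a0=pickle.load(open("g0.pkl","rb"))
for d in (25,24,23,22,21):
    p,a=swung(p0,a0,d,12); hit=r.move_linear(p,a,speed=30,threshold=8); st(f"up {d} {hit}")
    if hit: break
for n in ("scene","side"):
    im=optics.camera(n); h=cv2.cvtColor(im,cv2.COLOR_RGB2HSV); m=cv2.inRange(h,(18,120,50),(34,255,255)); k,l,s,ce=cv2.connectedComponentsWithStats(m)
    print(n,[(int(s[i,4]),ce[i].round(1).tolist(),h[l==i].mean(0).round(0).tolist()) for i in range(1,k) if s[i,4]>2 and np.hypot(*(ce[i]-((289,220) if n=="scene" else (320,180))))<50])
```

```text
up 25 False 16.28 [ 503.9 -175.9   19.6] F [-1.9  0.7  3. ] w 26.0 g 60.2
up 24 False 16.6 [ 504.  -176.8   24.8] F [-2.1  0.9  3.3] w 25.7 g 60.3
up 23 False 16.92 [ 503.9 -177.4   29.9] F [-2.   0.   2.8] w 26.0 g 60.3
up 22 True 17.14 [ 503.3 -177.5   33.1] F [ 0.3 -0.5  0.4] w 25.7 g 64.6
scene [(42, [283.9, 217.6], [20.0, 160.0, 176.0])]
side [(20, [322.7, 188.8], [20.0, 181.0, 192.0]), (3, [322.0, 217.0], [18.0, 132.0, 232.0])]
```

Run:
```python
from h import *
jaws.set_gripper(60); st("open")
o=get_obs(); m=R.from_rotvec(o["ee_rot"]).as_matrix()
r.move_linear(o["tool_pos"]-110*m[:,2],speed=120); st("back")
r.move_linear(get_obs()["tool_pos"]+[-60,0,60],speed=200)
rs=lambda i,x0,x1,y0,y1,k:cv2.resize(i[y0:y1,x0:x1,::-1],None,fx=k,fy=k,interpolation=cv2.INTER_CUBIC)
im=np.zeros((600,800,3),np.uint8); im[:,:400]=rs(optics.camera("scene"),235,335,160,310,4); im[:300,400:]=rs(optics.camera("side"),240,340,150,225,4)
im[300:550,400:]=rs(optics.camera("wrist"),0,640,0,400,.625); cv2.imwrite("pics/m3.png",im)
ferrule()
```

```text
open 17.67 [ 501.6 -177.2   32.9] F [-0.  -1.4 -0.5] w 59.8 g 0.0
back 18.73 [ 503.4 -174.1  142.1] F [ 0.  -0.4  0.1] w 59.7 g 0.0
scene [(np.int32(13), [284.3, 214.9])]
side [(np.int32(11), [322.3, 188.5])]
ferrule [ 537.3 -121.4   78.1] miss 0.4 stand x,y -18.0 -377.1
```

View pics/m3.png

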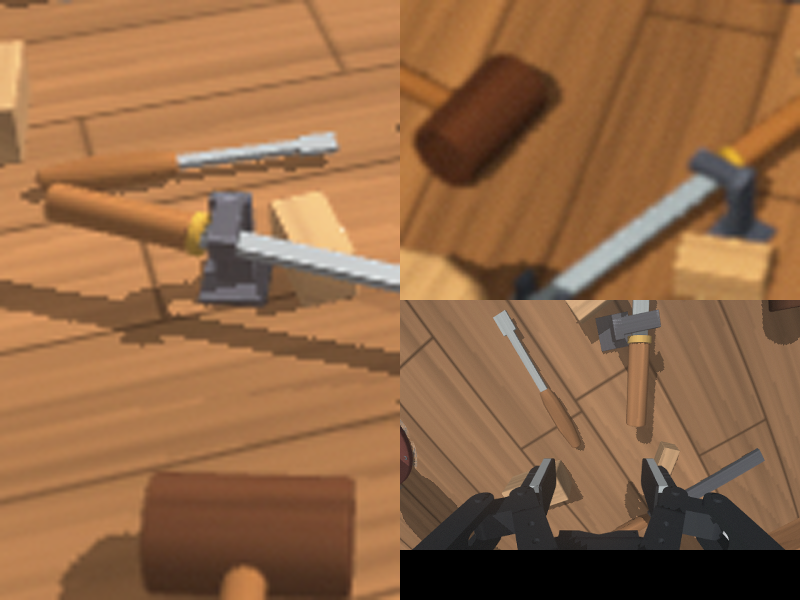

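The bar is hooked: in both views its neck passes under the arm (225,225 in the scene crop), and the gripper is off it. Before grasping the packing I'll touch the bench with shut fingers, since the handle grasp suggested a depth offset along the tool.

Run:
```python
from h import *; import pickle
jaws.set_gripper(0)
a=att(ex(),[0,0,-1]); r.goto([500,60,120],a); r.move_linear([500,60,25],speed=150); hit=r.move_linear([500,60,-40],speed=30,threshold=5); st(f"bench {hit}")
r.move_linear([500,60,150],speed=250)
c=pickle.load(open("w1.pkl","rb"))
for z in (42,):
    P=plane(c,[(211,58.4),(267,32),(280.4,63.4),(225.4,89)],z); L=(P[1]-P[0]+P[2]-P[3])/2; print(P.mean(0).round(1),np.linalg.norm(L).round(1),np.degrees(np.arctan2(L[1],L[0])).round(1),np.linalg.norm(P[1]-P[2]).round(1))
cf,cs=optics.calibration("scene"),optics.calibration("side"); print(tri(cf,(287.9,202.5),cs,(309,171.2)))
print(np.array(best([500,60,100],ex(),[0.7,0,-.7])[0][3]).round(2))
```

```text
bench True 23.52 [499.9  60.  -28.3] F [-1.  -0.2  5.1] w -0.2 g 2.6
[523.1 -37.3  42. ] 77.9 3.5 40.3
(array([ 586.26778913, -117.22834458,  156.5572205 ]), np.float64(1.2633114661972444))Traceback (most recent call last):
  File "<stdin>", line 9, in <module>
IndexError: list index out of range
```

The bench touch read z = -28, so the real tips sit 28 mm short of the reported TCP. This agrees with the 44 mm handle hold depth. Now I'll scan which tilts are reachable at the insertion site.

```bash
cat >> h.py <<'E'
TO=28.
def tp(tip,yaxis,z):
    z=np.array(z,float)/np.linalg.norm(z); return np.array(tip,float)+TO*z, z
E
python3 - <<'E'
from h import *
print(get_obs()["joints"].round(2))
def feas(tip,head,tilt,yaxis):
    h=np.array([np.cos(head),np.sin(head),0]); z=h*np.sin(np.radians(tilt))-np.array([0,0,np.cos(np.radians(tilt))])
    p,z=tp(tip,yaxis,z); b=best(p,yaxis,z); return [(int(x[1]),x[3].round(1).tolist()) for x in b]
for nm,tip in (("push end",W(-92,-75,15)),("pre",W(-150,-75,20)),("block",[490,-39,20])):
    for hd in (-20.3,0,20):
        for tilt in (10,20,30,40,50):
            H=np.radians(hd); f=feas(tip,H,tilt,np.array([-np.sin(H),np.cos(H),0])); print(nm,hd,tilt,f[:1])
E
```

```text
[ 0.17  0.5  -0.48  1.9   0.31  0.82 -0.83]
push end -20.3 10 [(1, [-0.1, 0.9, -0.6, 1.9, 1.0, 0.6, -0.1])]
push end -20.3 20 [(1, [-0.3, 0.8, -0.4, 2.0, 1.3, 0.5, -0.5])]
push end -20.3 30 [(1, [-0.5, 0.8, -0.1, 2.1, 1.7, 0.5, -1.0])]
push end -20.3 40 [(-1, [-1.0, 0.9, 0.6, 2.2, 2.6, 0.3, 1.1])]
push end -20.3 50 [(-1, [-1.1, 1.0, 0.6, 2.2, 2.4, 0.5, 1.1])]
push end 0 10 [(1, [0.0, 0.9, -0.7, 1.9, 1.1, 0.6, 0.2])]
push end 0 20 [(1, [-0.2, 0.8, -0.4, 2.0, 1.5, 0.4, -0.3])]
push end 0 30 [(1, [-0.3, 0.8, -0.3, 2.2, 2.2, 0.5, -1.0])]
push end 0 40 [(1, [-0.3, 0.9, -0.3, 2.3, 2.4, 0.8, -1.3])]
push end 0 50 [(-1, [-0.6, 0.9, -0.0, 2.4, 2.6, 1.0, 1.5])]
push end 20 10 [(1, [0.1, 0.9, -0.8, 1.9, 1.2, 0.7, 0.5])]
push end 20 20 [(1, [-0.0, 0.8, -0.5, 2.0, 1.6, 0.3, 0.0])]
push end 20 30 [(1, [0.1, 0.9, -0.7, 2.2, 2.2, 0.6, -0.4])]
push end 20 40 [(1, [0.1, 1.0, -0.7, 2.3, 2.6, 0.8, -0.8])]
push end 20 50 [(1, [-0.0, 1.0, -0.5, 2.4, 2.9, 1.1, -1.1])]
pre -20.3 10 [(1, [-0.2, 0.8, -0.5, 2.0, 1.1, 0.6, -0.2])]
pre -20.3 20 [(1, [-0.4, 0.8, -0.3, 2.1, 1.4, 0.5, -0.7])]
pre -20.3 30 [(-1, [-1
[... 400 characters left out ...]
.0, 0.8, -0.7, 2.0, 1.2, 0.6, 0.4])]
pre 20 20 [(1, [-0.2, 0.8, -0.4, 2.2, 1.9, 0.3, -0.3])]
pre 20 30 [(1, [0.0, 0.9, -0.7, 2.3, 2.3, 0.7, -0.7])]
pre 20 40 [(1, [-0.0, 0.9, -0.6, 2.4, 2.6, 1.0, -1.0])]
pre 20 50 []
block -20.3 10 [(1, [0.3, 0.7, -0.4, 2.2, 1.3, 0.3, -0.0])]
block -20.3 20 [(1, [0.1, 0.7, -0.3, 2.3, 2.2, 0.4, -1.0])]
block -20.3 30 []
block -20.3 40 []
block -20.3 50 []
block 0 10 [(1, [0.4, 0.7, -0.5, 2.2, 1.3, 0.3, 0.3])]
block 0 20 [(1, [0.4, 0.7, -0.5, 2.3, 2.2, 0.4, -0.6])]
block 0 30 []
block 0 40 []
block 0 50 []
block 20 10 [(1, [0.5, 0.8, -0.7, 2.2, 1.3, 0.4, 0.7])]
block 20 20 [(1, [0.7, 0.8, -0.8, 2.3, 2.0, 0.4, 0.1])]
block 20 30 []
block 20 40 []
block 20 50 []
```

Vertical grasp works everywhere, and tilted pushing is reachable at the plate. I'll take the block by its near end, set it in front of the opening, then push it home with tilted fingers.

Run:
```python
from h import *
b=np.radians(5); bx=np.array([np.cos(b),np.sin(b),0]); by=np.array([-bx[1],bx[0],0]); c=np.array([522.5,-38,0])
g=c-28*bx; V=[0,0,-1]
def T(p,z): return np.array([p[0],p[1],z-TO])
a=[x for x in best(T(g,80),by,V)][0]; s=a[1]; a=a[2]; print("s",s)
jaws.set_gripper(56); r.goto(T(g,90),a); hit=r.move_linear(T(g,16),speed=100,threshold=8); st(f"down {hit}")
if not hit:
    jaws.set_gripper(0); st("closed")
    if 35<get_obs()["width"]<48:
        r.move_linear(T(g,30),speed=80)
        a2=att(s*ey(),V); r.move_linear(T(W(-215,-75,0),30),a2,speed=150); st("pre")
        print(r.move_linear(T(W(-215,-75,0),16.5),speed=50,threshold=6)); r.move_linear(T(W(-162,-75,0),16.5),speed=100); st("in front")
```

```text
s 1
down False 27.33 [495.  -40.1 -11.6] F [-0.4 -0.4 -0.3] w 56.2 g 0.0
closed 27.61 [495.3 -40.  -11. ] F [-0.5 -0.3  5.4] w 41.1 g 62.0
pre 29.91 [457.5 229.2   1.8] F [-0.2  0.2 -1.6] w 40.9 g 61.4
True
in front 30.9 [506.9 213.3 -11. ] F [-1.2  1.1  5.1] w 40.9 g 62.2
```

```bash
python3 - <<'E'
from h import *
jaws.set_gripper(60); st("released"); p=get_obs()["tool_pos"]; r.move_linear([p[0],p[1],p[2]+130],speed=200); jaws.set_gripper(0)
E
python3 - <<'E'
from h import *
for hd in (-20.3,-10,0):
  for tilt in (30,35,40):
    H=np.radians(hd); h=np.array([np.cos(H),np.sin(H),0]); z=h*np.sin(np.radians(tilt))-np.array([0,0,np.cos(np.radians(tilt))])
    for s in (1,-1):
        out=[]
        for x,zz in ((-195,90),(-195,24),(-140,24),(-90,24)):
            q=solver.ik(tp(W(x,-75,zz),ey(),z)[0],att(s*np.array([-h[1],h[0],0]),z)); out.append(None if q is None else np.round(q,1).tolist())
        if all(o is not None for o in out): print(hd,tilt,s,out)
st("")
E
```

```text
released 31.23 [507.  211.4 -12. ] F [0.2 0.3 0.3] w 60.5 g 0.0
-20.3 30 1 [[-0.6, 0.6, -0.1, 2.2, 1.5, 0.6, -0.9], [-0.8, 0.8, 0.1, 2.2, 1.8, 0.4, -1.3], [-0.7, 0.8, 0.1, 2.2, 1.8, 0.4, -1.2], [-0.5, 0.8, -0.0, 2.1, 1.7, 0.4, -1.0]]
-20.3 30 -1 [[-1.2, 0.7, 0.8, 2.2, -0.8, 0.1, -1.9], [-1.0, 0.8, 0.4, 2.2, 2.0, 0.2, 1.6], [-0.9, 0.8, 0.4, 2.2, 2.0, 0.2, 1.7], [-0.8, 0.8, 0.3, 2.1, 1.9, 0.2, 2.0]]
-20.3 35 1 [[-0.8, 0.6, 0.0, 2.2, 1.6, 0.5, -1.1], [-0.8, 0.8, 0.1, 2.3, 1.9, 0.5, -1.5], [-0.7, 0.8, 0.0, 2.2, 1.9, 0.5, -1.3], [-0.6, 0.8, 0.0, 2.1, 1.9, 0.5, -1.2]]
-20.3 35 -1 [[-1.3, 0.7, 0.7, 2.3, 1.9, 0.1, 1.7], [-1.0, 0.8, 0.4, 2.3, 2.1, 0.3, 1.5], [-0.9, 0.8, 0.4, 2.2, 2.1, 0.3, 1.5], [-0.8, 0.8, 0.4, 2.1, 2.1, 0.3, 1.6]]
-20.3 40 1 [[-0.9, 0.7, 0.0, 2.3, 1.7, 0.6, -1.3], [-0.8, 0.8, 0.0, 2.3, 1.9, 0.7, -1.5], [-0.7, 0.8, 0.0, 2.2, 2.0, 0.6, -1.5], [-0.6, 0.8, 0.0, 2.2, 2.0, 0.6, -1.3]]
-20.3 40 -1 [[-1.2, 0.7, 0.5, 2.3, 1.9, 0.3, 1.7], [-1.0, 0.8, 0.2, 2.3, 2.0, 0.6, 1.5], [-0.8, 0.8, 0.2, 2.2, 2.0, 0.5, 1.6], [-0.7, 0.8, 0.2, 2.2, 2.1, 0.5, 1.7]]
-10 30 1 [[-0.7, 0.6, -0.1, 2.3, 
[... 996 characters left out ...]
2, 2.3, 2.0, 0.5, -1.0], [-0.3, 0.8, -0.5, 2.3, 2.1, 0.8, -1.1], [-0.3, 0.8, -0.4, 2.2, 2.1, 0.6, -1.0], [-0.3, 0.8, -0.3, 2.2, 2.1, 0.5, -0.9]]
0 30 -1 [[-0.8, 0.6, 0.2, 2.3, 2.3, 0.3, 1.8], [-0.5, 0.7, -0.2, 2.3, 2.2, 0.6, 1.8], [-0.5, 0.8, -0.0, 2.3, 2.4, 0.4, 1.8], [-0.5, 0.8, -0.0, 2.2, 2.4, 0.3, 1.9]]
0 35 1 [[-0.5, 0.6, -0.3, 2.4, 2.1, 0.6, -1.2], [-0.3, 0.9, -0.6, 2.4, 2.1, 1.0, -1.2], [-0.2, 0.8, -0.5, 2.3, 2.2, 0.8, -1.1], [-0.2, 0.8, -0.4, 2.2, 2.2, 0.7, -1.0]]
0 35 -1 [[-0.7, 0.6, -0.0, 2.4, 2.2, 0.5, 1.8], [-0.6, 0.8, -0.2, 2.4, 2.3, 0.7, 1.7], [-0.4, 0.8, -0.2, 2.3, 2.4, 0.7, 1.8], [-0.4, 0.8, -0.2, 2.2, 2.4, 0.6, 1.9]]
 32.62 [506.9 211.4 118. ] F [ 0.1  1.5 -0.1] w -0.0 g 0.0
```

Run:
```python
from h import *
t=np.radians(40); z=ex()*np.sin(t)-np.array([0,0,np.cos(t)]); a=att(ey(),z)
P=lambda x,h: tp(W(x,-75,h),0,z)[0]
r.goto(P(-205,95),a); st("above"); r.move_linear(P(-205,20),a,speed=120); st("low")
for x in (-150,-115,-99):
    hit=r.move_linear(P(x,20),a,speed=50,threshold=15); st(f"push {x} {hit}")
    if hit: break
```

```text
above 33.9 [484.2 220.8  73.7] F [-0.5 -0.4  0.4] w -0.1 g 0.0
low 34.67 [484.1 220.3  -1.1] F [ 0.1 -0.2  0. ] w 0.0 g 0.0
push -150 False 35.92 [535.2 201.5  -1.5] F [ 0.4 -0.4 -0. ] w -0.1 g 0.0
push -115 False 36.77 [568.  189.3  -1.4] F [0.4 0.7 0.1] w 0.2 g 0.0
push -99 False 37.24 [583.5 183.3  -1.3] F [-0.1  0.8  0. ] w -0.3 g 0.0
```

Run:
```python
from h import *; import pickle
t=np.radians(40); z=ex()*np.sin(t)-np.array([0,0,np.cos(t)]); a=att(ey(),z)
r.move_linear(tp(W(-150,-75,40),0,z)[0],a,speed=120)
cw=optics.calibration("wrist"); w=optics.camera("wrist"); f=optics.camera("scene"); s=optics.camera("side"); pickle.dump(cw,open("w2.pkl","wb"))
rs=lambda i,x0,x1,y0,y1,k:cv2.resize(i[y0:y1,x0:x1,::-1],None,fx=k,fy=k,interpolation=cv2.INTER_CUBIC)
im=np.zeros((600,800,3),np.uint8); im[:400,:640]=w[:,:,::-1]; im[400:,:400]=rs(f,300,500,170,270,2)
im[400:,400:800]=rs(s,190,390,180,280,2); cv2.imwrite("pics/m4.png",im)
print("front corners plate z55",proj(cw,[W(-90,-100,55),W(-90,-54,0),W(-90,-96,0),W(-90,-54,42),W(-90,-96,42)]).round(0))
ferrule(); st("")
```

```text
front corners plate z55 [[275. 329.]
 [350. 243.]
 [286. 243.]
 [353. 307.]
 [283. 307.]]
scene [(np.int32(19), [284.0, 215.7])]
side [(np.int32(11), [322.4, 188.5])]
ferrule [ 537.5 -122.9   76.1] miss 0.5 stand x,y -17.3 -378.4
 38.1 [535.7 200.8  18.4] F [ 0.6 -0.6  0.3] w -0.4 g 0.0
```

View pics/m4.png

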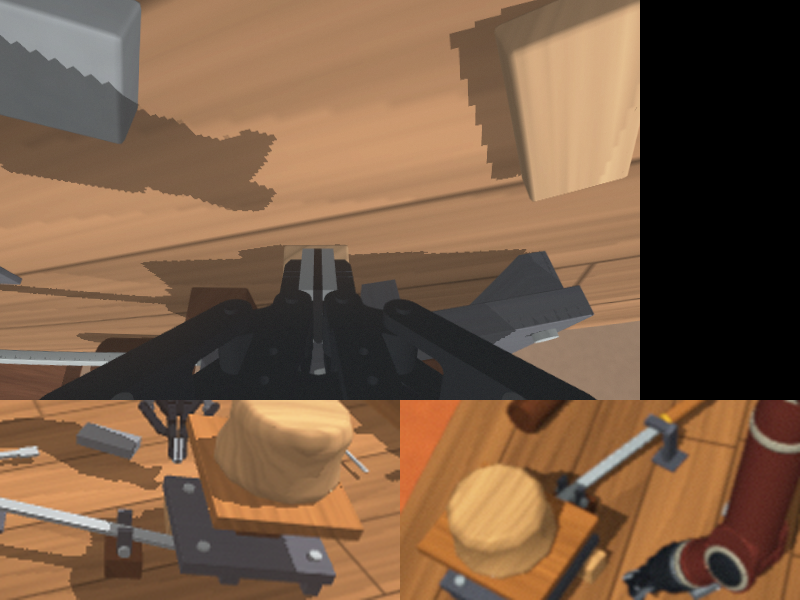

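The wrist view shows the block's front end at cols 284–348, row 246, almost exactly on the predicted flush corners (286–350, 243). I'll check that numerically, along with the end visible in the side view near (287,261).

Run:
```python
from h import *; import pickle
cw=pickle.load(open("w2.pkl","rb")); cs=optics.calibration("side")
for p in plane(cw,[(284,245.5),(348,245.5)],0): d=p-C; print("front lower edge stand x,y",(d@ex()).round(1),(d@ey()).round(1))
print("home block front face in side",proj(cs,[W(-90,y,z) for y in (-96,-54) for z in (0,42)]).round(1).tolist())
im=cv2.imread("pics/m4.png")[400:,400:]; h=cv2.cvtColor(im,cv2.COLOR_BGR2HSV)
m=cv2.inRange(h,(10,60,170),(24,160,255)); m[:,:170]=0; m[:120]=0; m[:,230:]=0
ys,xs=np.nonzero(m); print("pale blob side px x",190+xs.min()/2,190+xs.max()/2,"y",180+ys.min()/2,180+ys.max()/2,len(xs))
```

```text
front lower edge stand x,y -86.0 -97.6
front lower edge stand x,y -86.1 -55.0
home block front face in side [[292.7, 263.4], [292.4, 256.2], [285.2, 272.0], [284.7, 264.8]]
pale blob side px x 281.0 304.5 y 254.5 279.0 325
```

The packing is home: centre at stand (-46,-76), square. Now back to the bar: re-grip, press, swing out and let it up.

Run:
```python
from h import *; import pickle
p0,a0=pickle.load(open("g0.pkl","rb"))
o=get_obs(); p=o["tool_pos"]; r.move_linear(p-60*ex()+[0,0,20],speed=150); p=get_obs()["tool_pos"]; r.move_linear(p+[0,0,120],speed=200)
jaws.set_gripper(60)
g,a=swung(p0,a0,22.8,12); z=R.from_rotvec(a).as_matrix()[:,2]
r.goto(g-130*z,a); hit=r.move_linear(g,a,speed=110,threshold=10); st(f"at handle {hit}")
if not hit:
    jaws.set_gripper(0); st("closed")
    if 22<get_obs()["width"]<32:
        for d,s in ((25,12),(27.2,12),(27.2,6),(27.2,0)):
            q,b=swung(p0,a0,d,s); hit=r.move_linear(q,b,speed=50,threshold=25); st(f"{d} {s} {hit}")
            if hit: break
```

```text
at handle False 42.87 [ 504.7 -177.3   31.3] F [ 0.1 -0.5  0.2] w 59.7 g 0.0
closed 43.26 [ 504.3 -177.1   31.3] F [-2.2  0.5  3.5] w 25.9 g 58.7
25 12 False 43.63 [ 506.  -176.9   20.4] F [0.7 0.  5.2] w 26.1 g 59.1
27.2 12 False 44.01 [ 506.5 -175.7    9.4] F [ 0.  -0.8  6.2] w 26.1 g 59.1
27.2 6 False 44.76 [ 531.2 -190.     8.6] F [-3.  -1.4  3. ] w 25.9 g 58.8
27.2 0 False 45.51 [ 559.  -202.5    8.8] F [-2.  -4.   3.2] w 26.1 g 58.8
```

Run:
```python
from h import *; import pickle
p0,a0=pickle.load(open("g0.pkl","rb"))
for d in (24,22,20,19,18,17,16,15,14):
    q,b=swung(p0,a0,d,0); r.move_linear(q,b,speed=40); r.wait(.15); st(d)
    if get_obs()["wrist_force"][2]<-0.8 and d<=18: break
```

```text
24 46.21 [ 558.6 -204.3   25.9] F [-1.7 -4.4  4.1] w 26.2 g 58.9
22 46.76 [ 558.2 -204.8   36. ] F [-2.2 -5.1  4.9] w 26.0 g 58.9
20 47.31 [ 557.8 -204.9   45.9] F [-0.8 -5.7  4.3] w 26.4 g 58.8
19 47.73 [ 557.7 -205.    50.9] F [-1.7 -6.2  3.6] w 26.3 g 58.8
18 48.16 [ 557.8 -204.9   56. ] F [-1.5 -5.6  3.4] w 26.1 g 58.9
17 48.58 [ 557.8 -204.8   61.2] F [-2.4 -6.3  3. ] w 26.0 g 58.9
16 49.01 [ 557.9 -204.5   66.3] F [-1.9 -6.1  3. ] w 26.2 g 58.9
15 49.43 [ 558.  -204.1   71.2] F [-2.1 -6.1  3.7] w 26.1 g 58.9
14 49.86 [ 559.2 -199.6   74.3] F [ 1.9  3.2 -1.5] w 26.1 g 59.0
```

Run:
```python
from h import *
X=ferrule(); st("")
```

```text
scene [(np.int32(17), [282.5, 218.3])]
side [(np.int32(19), [311.6, 178.4])]
ferrule [ 581.4 -134.6  104.3] miss 1.8 stand x,y 27.9 -374.2
 49.96 [ 558.6 -200.7   74.3] F [ 0.8  2.6 -1.5] w 26.0 g 59.0
```

The handle is at about 11°. That puts the plate edge (70 mm from the rod) at about 44–45 mm, as expected when it rests on the packing. Releasing.

Run:
```python
from h import *
jaws.set_gripper(75); st("open"); o=get_obs(); m=R.from_rotvec(o["ee_rot"]).as_matrix()
r.move_linear(o["tool_pos"]-130*m[:,2],speed=120); r.move_linear(get_obs()["tool_pos"]+[-80,-40,60],speed=200); r.wait(.5)
ferrule(); st("clear")
cf=optics.calibration("scene"); a=cv2.imread("pics/scene0.png"); b=optics.camera("scene")[:,:,::-1]
d=cv2.absdiff(a,b).max(2); 
print("plate -y back corner lower pred z30,45:",proj(cf,[W(90,-100,30),W(90,-100,45)]).round(1).tolist())
# dark plate vs wood along the columns near the back -y corner: lowest dark row before and now
for n,i in (("start",a),("now",b)):
    g=cv2.cvtColor(np.ascontiguousarray(i),cv2.COLOR_BGR2HSV); print(n,[int(np.max(np.nonzero((g[235:275,c,1]<110)&(g[235:275,c,2]<110))[0],initial=0))+235 for c in (388,392,396,440,455)])
# packing seen beside the gripper-free front in the side view
s=cv2.cvtColor(optics.camera("side"),cv2.COLOR_RGB2HSV)[250:285,278:310]; mk=cv2.inRange(s,(10,60,150),(24,160,255)); ys,xs=np.nonzero(mk); print(len(xs))
```

```text
open 50.49 [ 557.9 -203.7   75. ] F [-0.7 -0.3  0.4] w 74.7 g 0.0
scene [(np.int32(15), [281.9, 217.5])]
side [(np.int32(16), [311.8, 178.4])]
ferrule [ 580.  -135.   105.3] miss 0.2 stand x,y 26.8 -375.0
clear 53.02 [ 485.2 -222.5  262.1] F [-0.7 -0.9  0.4] w 75.2 g 0.0
plate -y back corner lower pred z30,45: [[384.8, 258.9], [385.3, 254.8]]
start [258, 258, 259, 261, 266]
now [255, 255, 256, 260, 266]
135
```

The plate's -y corner is 3 rows higher than at the start, about 11 mm, so the stand is resting on the packing. The bar is free with its neck near 95 mm. Handing in.

```bash
python3 -c "
from rig import hand_in; print(hand_in())"
```

```text
the job is handed in; nothing more can be done
None
```

The job is handed in, though no verdict came back: by my last measurements the stand rests on the packing block (centre about x -46, y -76 mm in the stand's frame) with its -y edge raised about 11 mm, and the bar lies free over the fulcrum with its neck near 95 mm.

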